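# Fit the splined rotor on the mini centrifuge and close its guard

## Robot

A 6-joint arm with a two-finger parallel gripper is mounted at the origin on a cart in front of the work surface, level with it; the furniture and walls round the work are solid. World frame = base frame: x ahead of the robot, y to its left, z up, the work surface at z = 0. Lengths are in m, angles in rad, forces in N, time in s.
With the tool pointing down it reaches from about 0.375 to 0.9 m from the base axis. Payload 3.1 kg.
Tool frame: the origin (TCP) lies between the finger pads; the fingertips stand 17 mm ahead of it and the grasp point (between the pads) lies 2 mm behind it (robot.nose_length is the distance from the TCP to the fingertips, in m); z points along the fingers, y is the line along which they close (so a half turn about z gives the same grasp; the last joint's range is limited). The gripper opens to 87 mm and grips with 3 to 60 N. Pads are 19 mm wide; open, the fingers measure 117 mm over their backs; the gripper's body (75 mm by 190 mm) begins 51 mm behind the grasp point.
Start: joints at [-1.292, 0.527, 1.433, -0, 1.181, -0.178], TCP at [0.276, -0.561, 0.24] pointing down, gripper open.
Joint ranges: [-3.08, 3.08], [-0.75, 2.2], [0.22, 2.44], [-1.43, 4.57], [0, 2.65], [-2.85, 2.85]. Speed limits (rad/s): [2.79, 2.79, 3.14, 3.14, 3.14, 3.14].

## Interface

Orientations are given as a unit quaternion [x, y, z, w].
In Python, from rig import robot, cams gives the robot as it stands.
- The arm moves only by the shell command python3 -m pendant 'ROWS' [FORCE]. ROWS is JSON, a list of rows, each an object with "jaw": the opening, from 0 (shut) to 1 (fully open); "linear": the shift along the tool's x, y, z in cm, a list of three; "twist": the turn about the tool's z in degrees. A call has 1 to 12 rows; each row shifts and turns the commanded pose from where the row before left it, along the tool's axes as they then stand; what a row does not reach is not made up. A row lasts 1/12 s, in which the tool goes at most 41.7 mm and 7.16 degrees, less where a joint would pass 70% of its speed; a pose out of reach is approached as far as the arm can. A call is refused whole if a number of a shift passes 4.17 or a number of a turn 7.16, either way. A call with a gripper value outside its range is refused whole. The fingers move at their own pace and stop on an object; FORCE is the grip in N (left out, the last holds). Time passes only in rows, so rows that do not move let the fingers close. It gives the time, the measured TCP pose, the force, the opening and the grip force at its end, in the units of the state.
- robot.get_obs(): the state, without advancing time (a new reading comes with each control period).
- cams.camera(name): name is "scene" or "top" or "wrist"; returns a dict with "color" (400x640x3 uint8, blue, green, red), "depth" (400x640 float32, m along the optical axis (not along the pixel's ray), 0 where there is no reading), "fov_y" (degrees; the focal length in pixels is half the picture's height over the tangent of half this angle, whatever the lens; pixels are square), "cx", "cy" (the principal point, pixels), "k1" (the pictures are not rectified: a ray, as slopes to the right and down, at radius r is drawn at 1 + k1 r^2 times it, then the intrinsics apply), "view" (4x4, takes a point from world to camera coordinates). Camera axes: x right, y down, z forward; pixel columns grow to the right and rows downward; lengths in m; the calibration is good to about 2 mm. A picture is of the moment at which its call begins.
- robot.hand_in(): hands the job in; it is judged then, once.
The state is a dict: "time": time; "q": joint angles; "joint_velocities": joint speeds; "joint_torque": joint torques, N m; "position": TCP position; "tool_rot": TCP orientation; "ft_force": force on the tool from outside, world axes, zero at the start; "moment": the same for the moment, N m; "grip_width": finger opening in m; "grip_force": force on a finger pad.
Only numpy, scipy, OpenCV 4.12 (cv2) and the standard library are available. Lean on these libraries where they do the work, as an engineer would, in place of code of your own. Each camera call takes 0.05 s, during which the arm holds its last target. There are 200 camera calls.

## Task

Put the rotor on the centrifuge's splined drive: set its bore over the drive, turn it to and fro with light pressure until the teeth mesh, without forcing it, and let it down until it is fully home on the flange, then let go. Then slide the clear guard over it as far as it goes. Leave the beaker, the dish and the dropper bottle where they stand.

Things in the scene. Friction and masses are not known exactly. Their poses are not given: they have to be found in the camera images.
- rotor_center (a point): Centre (38 mm above its underside) of the loose rotor, which starts upright on the worktop right of the centrifuge: a pale silvery cone 92 mm across, 40 mm high, 0.2 to 0.4 kg, small tubes in its slope. On top an upright red bar grip: 44 mm long (along the rotor's x), 16 mm thick (along y), from 40 to 76 mm above the underside. z up.
- rotor: The same rotor, origin at the centre of its underside, same axes. There opens its bore: 36 mm wide, 34 mm deep, with six inward teeth 60 degrees apart, one along x, 4.6 mm wide, reaching in to 25 mm diameter, from 4 to 22 mm above the underside.
- drive_seat (a point): On the drive axis at the top of its flange (52 mm across, 60 mm above the worktop). The rotor's underside rests here when home: rotor centre 38 mm above. Steel teeth rise 20 mm above it, then a plain pilot, 20.4 mm across, to 25 mm, and a cone to 32 mm. Axes are the case's: z up, +y to the end where the guard starts; they do not tell the angle of the teeth.
- drive_tip (a point): Tip of the drive, on its axis 32 mm above drive_seat (axes as the case, not as the teeth). Six teeth 60 degrees apart, 5 mm wide, 33 mm over tips, 21 mm over roots. Their angle differs each time; any of the six fits, with 8 degrees of play either way. Tip on tip, the rotor sits 16 mm too high. It turns only stiffly (0.5 N m).
- centrifuge: The centrifuge: a low white case fixed to the worktop, its deck 55 mm high. Origin on the worktop under the drive axis; 74 mm to either side in x, from 75 mm on the -y side to 227 mm on the +y side. Axes as drive_seat.
- guard_handle (a point): Centre of the blue upright fin on the clear sliding guard: 46 mm along x, 14 mm thick along y, its top 37 mm above the roof; blue foot plate 70 x 30 mm, 3 mm high, round it. Axes as the case's. The guard is a hood 136 x 128 mm, open towards the drive, roof 148 mm above the worktop: about 8 mm over the grip of a rotor that is home; it strikes one that is not.
- guard (a joint): Slide of the guard in m: 0 fully open (fin 150 mm on the +y side of the drive axis), 0.15 fully closed (fin above the drive axis, at the stop). It grows as the guard moves along the case's -y, slides with about 2.5 N of friction and stays where it is left.
- beaker_center (a point): Centre of a small beaker with blue contents, 45 mm across, 55 mm high; a bystander.
- dish_center (a point): Centre of a flat covered clear dish, 61 mm across, 16 mm high; a bystander.
- bottle_center (a point): Centre of a small white dropper bottle with red cap, 33 mm across, 104 mm high; a bystander.
Things that resemble listed ones, but are neither listed nor needed, are in the scene too. Leave any purple look-alike of the rotor alone.

How it is judged:
By the outcome, as a careful person would: the job done as asked, in the order asked, and still so for the second after the job is handed in, with the robot touching nothing.
It also fails if it takes over 64 s, if anything falls off the work surface, if the arm or the gripper's body presses on something with over 40 N, if the wrist force passes 120 N, or if a joint passes its speed limit or range.

## Working session

There is one attempt and no reset: what is moved stays moved. The work goes in short steps, Python scripts to look and compute and a shell command to move; the robot and the scene stay as the last step left them, time stands still between calls to the robot, and variables do not carry over. Pictures are saved under pics/ and viewed, at most 10 in all, crops included, and the job is handed in when it is done.

```bash
mkdir -p pics; ls; cat > h.py <<'E'
import numpy as np, cv2
from rig import robot, cams
def K(c):
    h=c["color"].shape[0]; f=h/2/np.tan(np.radians(c["fov_y"]/2)); return f,c["cx"],c["cy"],c["k1"]
def ray(c,u,v):
    f,cx,cy,k=K(c); d=np.array([(u-cx)/f,(v-cy)/f]); s=d.copy()
    for _ in range(20): s=d/(1+k*(s@s))
    V=np.array(c["view"]); R=V[:3,:3]; return -R.T@V[:3,3], R.T@np.array([s[0],s[1],1])
def plane(c,u,v,z):
    o,d=ray(c,u,v); return o+d*(z-o[2])/d[2]
def pt(c,u,v):
    o,d=ray(c,u,v); return o+d*c["depth"][int(round(v)),int(round(u))]
def proj(c,p):
    f,cx,cy,k=K(c); V=np.array(c["view"]); q=V[:3,:3]@np.array(p)+V[:3,3]; s=q[:2]/q[2]; s=s*(1+k*(s@s)); return s*f+[cx,cy]
def cloud(c):
    h,w=c["depth"].shape; f,cx,cy,k=K(c); u,v=np.meshgrid(np.arange(w),np.arange(h)); d=np.stack([(u-cx)/f,(v-cy)/f],-1); s=d.copy()
    for _ in range(20): s=d/(1+k*(s**2).sum(-1,keepdims=True))
    P=np.concatenate([s,np.ones((h,w,1))],-1)*c["depth"][...,None]; V=np.array(c["view"]); return (P-V[:3,3])@V[:3,:3]
E
python3 - <<'E'
from h import *
a=cams.camera("top"); b=cams.camera("scene")
cv2.imwrite("pics/top.png",a["color"]); cv2.imwrite("pics/scene.png",b["color"])
for c in(a,b): print(c["fov_y"],c["k1"],np.linalg.inv(c["view"]).round(3)[:3])
print(robot.get_obs())
E
```

```text
pics
53.71100070059792 -0.06541114062432545 [[-0.008 -0.987  0.16   0.316]
 [-1.     0.007 -0.004 -0.077]
 [ 0.003 -0.16  -0.987  1.365]]
45.606544534657665 -0.030066982029970893 [[-0.735 -0.419  0.534 -0.259]
 [-0.679  0.455 -0.577  0.782]
 [-0.002 -0.786 -0.618  1.043]]
{'time': 0.1, 'q': array([-1.29250333e+00,  5.28386465e-01,  1.43379642e+00, -4.22874775e-05,
        1.18138204e+00, -1.78521278e-01]), 'joint_velocities': array([-0.00122886, -0.00349717, -0.0033917 ,  0.00119385,  0.00121891,
       -0.00193953]), 'joint_torque': array([ 2.53448854e-05, -4.40988028e+01, -1.77150500e+01,  6.34493446e-02,
        5.33559930e-02, -4.13491159e-05]), 'position': array([ 0.27550872, -0.56029039,  0.23865422]), 'tool_rot': array([ 9.74026001e-01,  2.26434044e-01, -6.87024110e-05, -9.83935844e-04]), 'ft_force': array([-0.3851933 , -0.50544649, -1.37665215]), 'moment': array([ 0.02837717, -0.00825761,  0.02371215]), 'grip_force': 0.0, 'grip_width': 0.08698322413094399}
```

View pics/top.png

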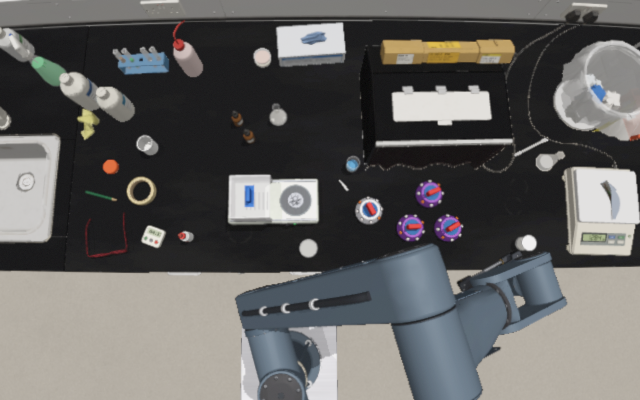

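View pics/scene.png

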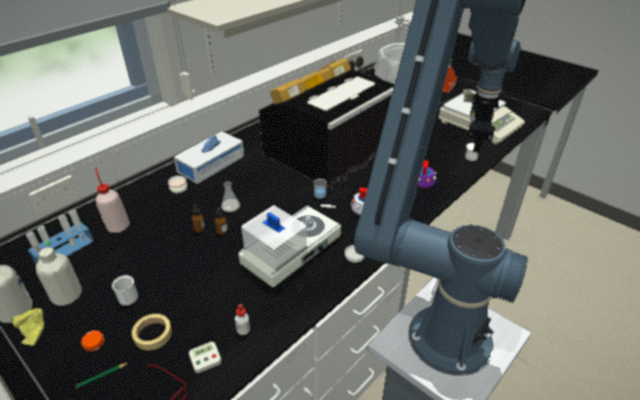

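The top view shows the silver rotor with red grip at (369,210), purple look-alikes right of it, the drive at (295,200), and the blue fin at (249,197). The beaker is at (352,164), the dish at (308,248) and the bottle at (185,237).

```bash
python3 - <<'E'
from h import *
c=cams.camera("top"); im=c["color"].astype(int); B,G,R=im[...,0],im[...,1],im[...,2]
def loc(m,x0,x1,y0,y1,z,n):
    k=np.zeros(m.shape,np.uint8); k[y0:y1,x0:x1]=m[y0:y1,x0:x1]
    ys,xs=np.nonzero(k); P=np.array([plane(c,x,y,z) for x,y in zip(xs,ys)]); 
    r=cv2.minAreaRect(P[:,:2].astype(np.float32)*1000)
    print(n,len(xs),xs.mean(),ys.mean(),P.mean(0).round(4),r)
red=(R>120)&(G<80)&(B<80)
loc(red,355,385,195,225,.07,"grip")
blue=(B>120)&(R<90)&(B-R>80)
loc(blue,235,262,180,215,.17,"fin")
print("hub",plane(c,295,200,.07),"case corners")
cl=cloud(c); m=(abs(cl[...,2]-.055)<.006)&(cl[...,0]>.3)&(cl[...,0]<.65)&(cl[...,1]<.3)&(cl[...,1]>-.15)
P=cl[m][:,:2]; r=cv2.minAreaRect(P.astype(np.float32)*1000); print(len(P),r)
for n,(u,v,z) in dict(rot=(369,210,.04),beak=(352,164,.05),dish=(308,248,.016),pen=(343,185,0),p1=(411,228,.05),p2=(430,194,.05)).items(): print(n,plane(c,u,v,z).round(3))
o=c["color"][140:270,210:460]; cv2.imwrite("pics/crop.png",cv2.resize(o,None,fx=3.2,fy=3.2,interpolation=cv2.INTER_CUBIC))
w=cams.camera("wrist"); print(w["fov_y"],w["k1"],np.linalg.inv(w["view"]).round(3)[:3])
E
```

```text
grip 25 369.72 209.2 [ 0.5004 -0.2717  0.07  ] ((500.95941162109375, -271.5503845214844), (37.58899688720703, 9.339515686035156), 32.1048583984375)
fin 132 249.00757575757575 195.95454545454547 [0.5301 0.1134 0.17  ] ((530.0545043945312, 113.45341491699219), (56.70063018798828, 18.570049285888672), 0.9913706183433533)
hub [ 0.53313993 -0.02398683  0.07      ] case corners
1913 ((535.6551513671875, 53.09898376464844), (301.7908630371094, 147.95167541503906), 89.99002838134766)
rot [ 0.502 -0.274  0.04 ]
beak [ 0.66  -0.219  0.05 ]
dish [ 0.377 -0.066  0.016]
pen [ 0.597 -0.19   0.   ]
p1 [ 0.438 -0.412  0.05 ]
p2 [ 0.554 -0.483  0.05 ]
62.10568927944444 -0.025545309887913745 [[ 0.443 -0.861 -0.252  0.344]
 [-0.897 -0.425 -0.124 -0.527]
 [-0.     0.28  -0.96   0.385]]
```

View pics/crop.png

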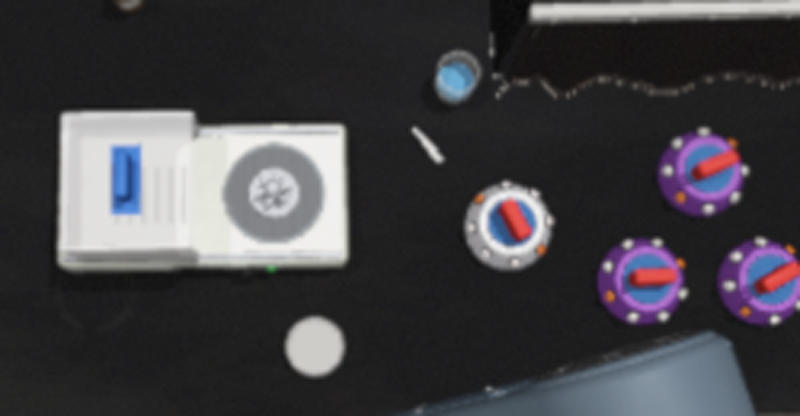

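The crop shows the case aligned with the world axes. The rotor grip is angled about 25-30°, close to the tool's own yaw (26°). Next I move above the rotor.

```bash
python3 -m pendant '[{"jaw":1,"linear":[3.0,-1.45,0],"twist":0},{"jaw":1,"linear":[3.0,-1.45,0],"twist":0},{"jaw":1,"linear":[3.0,-1.45,0],"twist":0},{"jaw":1,"linear":[3.0,-1.45,0],"twist":0},{"jaw":1,"linear":[3.0,-1.45,0],"twist":0},{"jaw":1,"linear":[3.0,-1.45,0],"twist":0},{"jaw":1,"linear":[3.0,-1.45,0],"twist":0},{"jaw":1,"linear":[3.0,-1.45,0],"twist":0},{"jaw":1,"linear":[3.0,-1.45,0],"twist":0},{"jaw":1,"linear":[3.0,-1.45,0],"twist":0},{"jaw":1,"linear":[2.5,-1.3,0],"twist":0},{"jaw":1,"linear":[0,0,0],"twist":0}]'
python3 - <<'E'
from h import *
o=robot.get_obs(); print(o["position"],o["tool_rot"],o["time"])
c=cams.camera("wrist"); cv2.imwrite("pics/w1.png",c["color"])
im=c["color"].astype(int); B,G,R=im[...,0],im[...,1],im[...,2]
red=((R>110)&(G<80)&(B<80)).astype(np.uint8)
n,l,s,ce=cv2.connectedComponentsWithStats(red)
cl=cloud(c)
for i in range(1,n):
    if s[i,4]>150:
        P=cl[l==i]; t=P[(P[:,2]>.071)&(P[:,2]<.082)]
        print(ce[i],s[i,4],P[:,2].max())
        if len(t)>20: print(t.mean(0),cv2.minAreaRect(t[:,:2].astype(np.float32)*1000))
E
```

```text
time: 1.2
position: [0.4999, -0.2712, 0.2394]
tool_rot: [0.973, 0.229, 0.001, -0.001]
ft_force: [-0.1, -0.6, 0.6]
grip_width: 0.0869
grip_force: 0.0
[ 0.49991141 -0.27117937  0.23940166] [ 9.73463132e-01  2.28840155e-01  6.84676812e-04 -1.11594518e-03] 1.2
[325.30970724 181.91525424] 649 0.3854291746029407
[ 0.50663914 -0.27575393  0.07626149] ((505.5672607421875, -275.8702392578125), (41.16294479370117, 13.499088287353516), 27.18388557434082)
[533.84675073 224.19980601] 1031 0.3854291746029407
[ 0.56304024 -0.48896164  0.07579604] ((562.8051147460938, -489.6821594238281), (15.808171272277832, 42.806488037109375), 21.519399642944336)
```

View pics/w1.png

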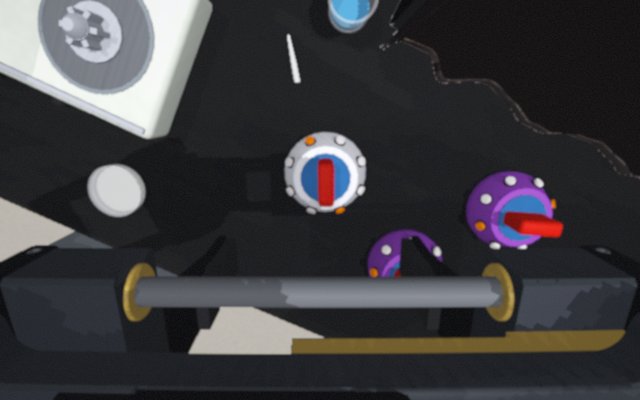

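Wrist view: the silver rotor is at (325,172), with its grip aligned with tool x. Purple rotors are at (510,210) and (405,265), and the drive is at (75,28). Next is the descent and grip.

```bash
python3 -m pendant '[{"jaw":1,"linear":[0.3,0.67,3],"twist":-0.7},{"jaw":1,"linear":[0,0,4],"twist":0},{"jaw":1,"linear":[0,0,4],"twist":0},{"jaw":1,"linear":[0,0,3],"twist":0},{"jaw":1,"linear":[0,0,2],"twist":0},{"jaw":1,"linear":[0,0,1.7],"twist":0},{"jaw":0.5,"linear":[0,0,0],"twist":0},{"jaw":0,"linear":[0,0,0],"twist":0},{"jaw":0,"linear":[0,0,0],"twist":0},{"jaw":0,"linear":[0,0,0],"twist":0},{"jaw":0,"linear":[0,0,0],"twist":0},{"jaw":0,"linear":[0,0,0],"twist":0}]' 35
python3 -m pendant '[{"jaw":0,"linear":[0,0,0],"twist":0},{"jaw":0,"linear":[0,0,0],"twist":0},{"jaw":0,"linear":[0,0,0],"twist":0},{"jaw":0,"linear":[0,0,0],"twist":0}]'
```

```text
time: 2.25
position: [0.5039, -0.2809, 0.0638]
tool_rot: [0.973, 0.232, 0.001, 0.001]
ft_force: [0.3, 0.9, 0.3]
grip_width: 0.0552
grip_force: 0.0
time: 2.58
position: [0.5034, -0.2804, 0.0627]
tool_rot: [0.973, 0.232, 0.0, 0.0]
ft_force: [-1.1, 0.2, -0.7]
grip_width: 0.0279
grip_force: 0.0
```

```bash
cat > g.py <<'E'
from h import *
o=robot.get_obs(); p=o["position"]; q=o["tool_rot"]; a=2*np.arctan2(q[1],q[0]); print(p.round(4),np.degrees(a).round(2),"w",o["grip_width"],o["grip_force"],"t",o["time"])
c=cams.camera("wrist"); im=c["color"].astype(int); B,G,R=im[...,0],im[...,1],im[...,2]
red=((R>100)&(G<80)&(B<80)).astype(np.uint8)
n,l,s,ce=cv2.connectedComponentsWithStats(red); cl=cloud(c)
i=1+np.argmin([np.hypot(*(np.median(cl[l==i],0)[:2]-p[:2]))-(s[i,4]>100) for i in range(1,n)])
P=cl[l==i]; top=np.percentile(P[:,2],90); t=P[abs(P[:,2]-top)<.003]
T=np.c_[(t[:,0]-p[0])*np.cos(a)+(t[:,1]-p[1])*np.sin(a),(t[:,0]-p[0])*np.sin(a)-(t[:,1]-p[1])*np.cos(a)]
print(ce[i],s[i,4],"top z",top,"grip in tool mm: x",np.percentile(T[:,0],[1,99])*1e3,"y",np.percentile(T[:,1],[1,99])*1e3)
cv2.imwrite("pics/g%d.png"%(o["time"]*100),c["color"])
E
python3 g.py
```

```text
[ 0.5034 -0.2804  0.0627] 26.88 w 0.027859015290504524 0.0 t 2.5833
[312.5        312.70072993] 274 top z 0.07684548170997599 grip in tool mm: x [-17.89627912 -13.20549254] y [-9.04015312  4.45626417]
```

View pics/g258.png

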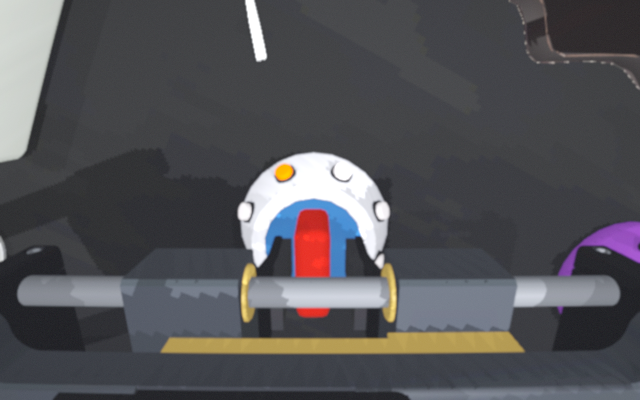

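The picture shows the bar between the closing fingers with its near end at row 315. The grip centre is about 4 mm ahead in tool x and -2.5 mm in y, so I correct for that and close.

```bash
python3 -m pendant '[{"jaw":0.4,"linear":[0.4,-0.25,0],"twist":0},{"jaw":0.4,"linear":[0,0,0],"twist":0},{"jaw":0.4,"linear":[0,0,0],"twist":0},{"jaw":0,"linear":[0,0,0],"twist":0},{"jaw":0,"linear":[0,0,0],"twist":0},{"jaw":0,"linear":[0,0,0],"twist":0},{"jaw":0,"linear":[0,0,0],"twist":0},{"jaw":0,"linear":[0,0,0],"twist":0},{"jaw":0,"linear":[0,0,0],"twist":0},{"jaw":0,"linear":[0,0,0],"twist":0},{"jaw":0,"linear":[0,0,0],"twist":0},{"jaw":0,"linear":[0,0,0],"twist":0}]'
python3 g.py
```

```text
time: 3.63
position: [0.5057, -0.2763, 0.0625]
tool_rot: [0.973, 0.232, -0.0, -0.0]
ft_force: [-0.8, 0.8, -0.1]
grip_width: 0.0158
grip_force: 35.0
[ 0.5057 -0.2763  0.0625] 26.87 w 0.0157787986733742 34.98921393882483 t 3.6333
[317.94067797 248.85393819] 2006 top z 0.07696321936127423 grip in tool mm: x [ 2.99966925 20.11488386] y [-6.86766884  7.69795626]
```

```bash
python3 -m pendant '[{"jaw":0,"linear":[0,0,-2],"twist":0},{"jaw":0,"linear":[0,0,-3.5],"twist":0},{"jaw":0,"linear":[0,0,-3.5],"twist":0},{"jaw":0,"linear":[0.7,-3,-3],"twist":0},{"jaw":0,"linear":[0.7,-3,0],"twist":0},{"jaw":0,"linear":[0.7,-3,0],"twist":0},{"jaw":0,"linear":[0.7,-3,0],"twist":0},{"jaw":0,"linear":[0.7,-3,0],"twist":0},{"jaw":0,"linear":[0.7,-3,0],"twist":0},{"jaw":0,"linear":[0.7,-3,0],"twist":0},{"jaw":0,"linear":[0,0,0],"twist":0},{"jaw":0,"linear":[0,0,0],"twist":0}]'
python3 -m pendant '[{"jaw":0,"linear":[0,0,0],"twist":0},{"jaw":0,"linear":[0,0,0],"twist":0},{"jaw":0,"linear":[0,0,0],"twist":0}]'
python3 g.py; python3 - <<'E'
from h import *
c=cams.camera("wrist"); u,v=proj(c,[.533,-.024,.08]); print(u,v); u=int(u);v=int(v)
x0=max(u-80,0);y0=max(v-60,0); print(x0,y0)
cv2.imwrite("pics/d1.png",cv2.resize(c["color"][y0:y0+150,x0:x0+160],None,fx=4,fy=4,interpolation=cv2.INTER_CUBIC))
np.savez("d1.npz",**c)
E
```

```text
time: 4.68
position: [0.4537, -0.0662, 0.1814]
tool_rot: [0.972, 0.234, -0.001, -0.0]
ft_force: [-0.4, -0.1, -2.4]
grip_width: 0.0159
grip_force: 35.0
time: 4.93
position: [0.4555, -0.069, 0.1816]
tool_rot: [0.973, 0.232, 0.0, 0.0]
ft_force: [0.2, 0.4, -2.2]
grip_width: 0.016
grip_force: 35.0
[ 0.4555 -0.069   0.1816] 26.79 w 0.015981370602076432 34.98910093680024 t 4.9333
[318.03402537 250.02364475] 1734 top z 0.19613616054786276 grip in tool mm: x [ 3.20124587 20.17293699] y [-6.91291102  7.5838826 ]
310.50225531969335 85.22784582613498
230 25
```

View pics/d1.png

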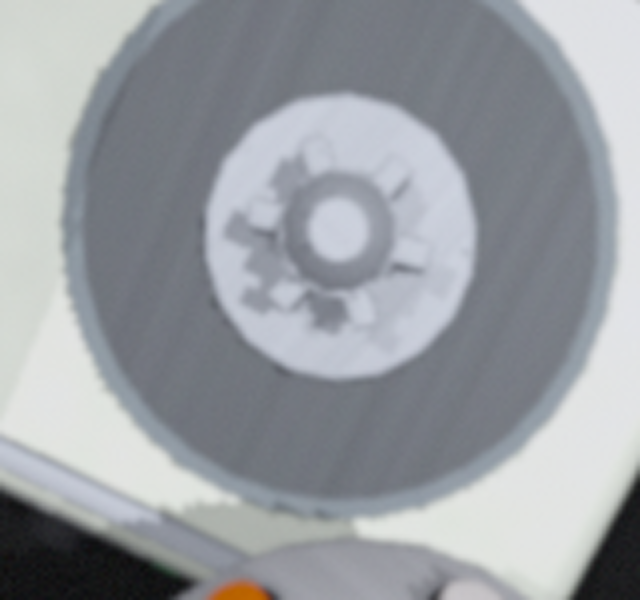

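The crop shows the drive head-on: flange centre about (341,237), pilot about (337,229). The six teeth are at (318,152), (395,172), (413,252), (360,308), (287,295) and (263,212).

```bash
python3 - <<'E'
from h import *
c=dict(np.load("d1.npz"))
f=lambda x,y,z: plane(c,230+x/4-.375,25+y/4-.375,z)
T=np.array([f(x,y,.08) for x,y in [(318,152),(395,172),(413,252),(360,308),(287,295),(263,212)]])
m=T.mean(0); print("teeth centre",m, "r",np.hypot(*(T-m)[:,:2].T))
a=np.degrees(np.arctan2(*(T-m)[:,1::-1].T)); print(a%60)
E_=np.array([f(x,y,.06) for x,y in [(206,237),(477,237),(341,94),(341,380)]]); print("flange",E_.mean(0),E_[:2].mean(0),E_[2:].mean(0),np.linalg.norm(E_[0]-E_[1]),np.linalg.norm(E_[2]-E_[3])); print("tip",f(337,229,.092))
# plate (dark ring) ellipse
E
python3 -c "
from rig import robot;o=robot.get_obs();print(o['position'],o['tool_rot'],o['time'],o['ft_force'])"
```

```text
teeth centre [ 0.53575712 -0.02573812  0.08      ] r [0.01376455 0.01395969 0.01343171 0.01333274 0.01413204 0.01381887]
[42.327146   42.68320078 42.7476521  42.81801334 45.39913826 42.58780764]
flange [ 0.53587848 -0.02588537  0.06      ] [ 0.53620954 -0.02577371  0.06      ] [ 0.53554743 -0.02599702  0.06      ] 0.0516785692980002 0.05185985702095792
tip [ 0.53547892 -0.02556475  0.092     ]
[ 0.45518346 -0.0688207   0.1815458 ] [9.72800775e-01 2.31643302e-01 1.27921012e-04 1.24289886e-04] 5.0333 [ 0.55497725  0.63824548 -2.20682809]
```

```bash
python3 -m pendant '[{"jaw":0,"linear":[0,0,0],"twist":6.9},{"jaw":0,"linear":[0,0,0],"twist":6.9},{"jaw":0,"linear":[2,-0.6,0],"twist":0},{"jaw":0,"linear":[3,-0.9,0],"twist":0},{"jaw":0,"linear":[2.5,-0.6,0],"twist":0},{"jaw":0,"linear":[1.4,-0.28,0],"twist":0},{"jaw":0,"linear":[0,0,0],"twist":0},{"jaw":0,"linear":[0,0,0],"twist":0},{"jaw":0,"linear":[0,0,0],"twist":0},{"jaw":0,"linear":[0,0,0],"twist":0},{"jaw":0,"linear":[0,0,0],"twist":0},{"jaw":0,"linear":[0,0,0],"twist":0}]'
cat > s.py <<'E'
from rig import robot; import numpy as np
o=robot.get_obs(); p=o["position"]; q=o["tool_rot"]; a=2*np.arctan2(q[1],q[0])
c=p[:2]-.0007*np.array([np.cos(a),np.sin(a)]); e=np.array([.5358,-.0258])-c
print(p.round(4),"yaw",np.degrees(a).round(2),"F",o["ft_force"].round(1),"M",o["moment"].round(2),"w",o["grip_width"].round(4),"t",o["time"]); print("to go tool mm x,y",1e3*(e[0]*np.cos(a)+e[1]*np.sin(a)),1e3*(e[0]*np.sin(a)-e[1]*np.cos(a)))
E
python3 s.py
```

```text
time: 6.03
position: [0.5354, -0.0249, 0.1816]
tool_rot: [0.994, 0.113, -0.0, -0.0]
ft_force: [0.5, -0.4, -2.9]
grip_width: 0.0156
grip_force: 35.0Traceback (most recent call last):
  File "s.py", line 4, in <module>
    print(p.round(4),"yaw",np.degrees(a).round(2),"F",o["ft_force"].round(1),"M",o["moment"].round(2),"w",o["grip_width"].round(4),"t",o["time"]); print("to go tool mm x,y",1e3*(e[0]*np.cos(a)+e[1]*np.sin(a)),1e3*(e[0]*np.sin(a)-e[1]*np.cos(a)))
                                                                                                          ^^^^^^^^^^^^^^^^^^^^^
AttributeError: 'float' object has no attribute 'round'
```

```bash
sed -i 's/o\["grip_width"\].round(4)/round(o["grip_width"],4)/' s.py; python3 -m pendant '[{"jaw":0,"linear":[0.09,0.09,0.5],"twist":0},{"jaw":0,"linear":[0,0,1],"twist":0},{"jaw":0,"linear":[0,0,0.8],"twist":0},{"jaw":0,"linear":[0,0,0.6],"twist":0},{"jaw":0,"linear":[0,0,0.5],"twist":0},{"jaw":0,"linear":[0,0,0.4],"twist":0},{"jaw":0,"linear":[0,0,0],"twist":0},{"jaw":0,"linear":[0,0,0],"twist":0},{"jaw":0,"linear":[0,0,0],"twist":0}]'
python3 s.py
```

```text
time: 6.78
position: [0.5374, -0.0252, 0.1438]
tool_rot: [0.993, 0.114, 0.0, 0.0]
ft_force: [-0.4, 0.2, -2.2]
grip_width: 0.0158
grip_force: 35.0
[ 0.5374 -0.0252  0.1438] yaw 13.08 F [-0.4  0.2 -2.2] M [0.06 0.01 0.05] w 0.0158 t 6.7833
to go tool mm x,y -1.0170921130110284 0.18397609813806337
```

```bash
python3 -m pendant '[{"jaw":0,"linear":[-0.09,0.02,0.2],"twist":0},{"jaw":0,"linear":[0,0,0.2],"twist":0},{"jaw":0,"linear":[0,0,0.2],"twist":0},{"jaw":0,"linear":[0,0,0.2],"twist":0},{"jaw":0,"linear":[0,0,0],"twist":0},{"jaw":0,"linear":[0,0,0],"twist":0}]'
python3 s.py
```

```text
time: 7.28
position: [0.5362, -0.0256, 0.1355]
tool_rot: [0.994, 0.114, -0.0, -0.0]
ft_force: [-0.2, -0.1, -2.3]
grip_width: 0.0156
grip_force: 35.0
[ 0.5362 -0.0256  0.1355] yaw 13.07 F [-0.2 -0.1 -2.3] M [0.03 0.05 0.01] w 0.0156 t 7.2833
to go tool mm x,y 0.22083856068397378 0.09463654446772819
```

Already 3 mm into the mesh with no contact force. I continue down gently.

```bash
python3 -m pendant '[{"jaw":0,"linear":[0.02,0,0.2],"twist":1.5},{"jaw":0,"linear":[0,0,0.2],"twist":-1.5},{"jaw":0,"linear":[0,0,0.2],"twist":-1.5},{"jaw":0,"linear":[0,0,0.2],"twist":1.5},{"jaw":0,"linear":[0,0,0.2],"twist":0},{"jaw":0,"linear":[0,0,0.1],"twist":0},{"jaw":0,"linear":[0,0,0],"twist":0},{"jaw":0,"linear":[0,0,0],"twist":0}]'
python3 s.py
```

```text
time: 7.95
position: [0.5366, -0.0256, 0.1246]
tool_rot: [0.993, 0.114, -0.0, -0.0]
ft_force: [-0.3, 0.2, -2.5]
grip_width: 0.0159
grip_force: 35.0
[ 0.5366 -0.0256  0.1246] yaw 13.09 F [-0.3  0.2 -2.5] M [ 0.03  0.04 -0.02] w 0.0159 t 7.95
to go tool mm x,y -0.09937215512716498 0.04726167815361802
```

```bash
python3 -m pendant '[{"jaw":0,"linear":[0,0,0.1],"twist":0},{"jaw":0,"linear":[0,0,0.08],"twist":0},{"jaw":0,"linear":[0,0,0.05],"twist":0},{"jaw":0,"linear":[0,0,0],"twist":0},{"jaw":0,"linear":[0,0,0],"twist":0}]'
python3 s.py
```

```text
time: 8.37
position: [0.5366, -0.0256, 0.1225]
tool_rot: [0.993, 0.114, 0.0, 0.0]
ft_force: [-0.7, 0.0, -1.1]
grip_width: 0.016
grip_force: 35.0
[ 0.5366 -0.0256  0.1225] yaw 13.07 F [-0.7  0.  -1.1] M [0.05 0.07 0.05] w 0.016 t 8.3667
to go tool mm x,y -0.11253015057784756 0.05485494998845903
```

```bash
python3 -m pendant '[{"jaw":0,"linear":[0,0,0.05],"twist":0},{"jaw":0,"linear":[0,0,0],"twist":0},{"jaw":0,"linear":[0,0,0],"twist":0}]'
python3 s.py
python3 -m pendant '[{"jaw":0.5,"linear":[0,0,0],"twist":0},{"jaw":0.6,"linear":[0,0,0],"twist":0},{"jaw":0.6,"linear":[0,0,0],"twist":0},{"jaw":0.6,"linear":[0,0,0],"twist":0},{"jaw":0.6,"linear":[0,0,0],"twist":0},{"jaw":0.6,"linear":[0,0,0],"twist":0},{"jaw":0.6,"linear":[0,0,-1],"twist":0},{"jaw":0.6,"linear":[0,0,-3],"twist":0},{"jaw":0.6,"linear":[0,0,-4],"twist":0},{"jaw":0.6,"linear":[0,0,-4],"twist":0},{"jaw":0.6,"linear":[0,0,0],"twist":0},{"jaw":0.6,"linear":[0,0,0],"twist":0}]'
python3 g.py
python3 - <<'E'
from h import *
c=cams.camera("wrist"); im=c["color"].astype(int); B,G,R=im[...,0],im[...,1],im[...,2]; cl=cloud(c)
for z in (.136,.10): print(proj(c,[.5358,-.0258,z]))
m=(B>110)&(B-R>70)&(cl[...,1]>.03); t=cl[m]; print(len(t), t.mean(0) if len(t) else "")
E
```

```text
time: 8.62
position: [0.5366, -0.0256, 0.1225]
tool_rot: [0.993, 0.114, 0.0, 0.0]
ft_force: [-0.5, -0.2, 5.0]
grip_width: 0.0153
grip_force: 35.0
[ 0.5366 -0.0256  0.1225] yaw 13.08 F [-0.5 -0.2  5. ] M [ 0.08  0.34 -0.  ] w 0.0153 t 8.6167
to go tool mm x,y -0.16336723024413333 0.035371330621782104
time: 9.62
position: [0.5383, -0.026, 0.2453]
tool_rot: [0.993, 0.114, 0.004, 0.001]
ft_force: [-0.1, 0.2, -0.7]
grip_width: 0.0524
grip_force: 0.0
[ 0.5383 -0.026   0.2453] 13.08 w 0.05241579850860335 0.0 t 9.6167
[316.8430622  203.06124402] 1045 top z 0.1372235965297359 grip in tool mm: x [-22.67631931  18.27944862] y [-7.21931428  7.23383348]
[317.35399742 205.89074227]
[317.36593214 194.23536828]
3995 [0.54010126 0.11113094 0.16671176]
```

Rotor grip top is at the expected height, so the rotor is home. Now to the fin.

```bash
python3 -m pendant '[{"jaw":0.8,"linear":[0,0,0],"twist":6.54},{"jaw":0.8,"linear":[0,0,0],"twist":6.54},{"jaw":0.8,"linear":[-0.25,-2,0],"twist":0},{"jaw":0.8,"linear":[0,-3,0],"twist":0},{"jaw":0.8,"linear":[0,-4,0],"twist":0},{"jaw":0.8,"linear":[0,-3,0],"twist":0},{"jaw":0.8,"linear":[0,-2,0],"twist":0},{"jaw":0.8,"linear":[0,-1,0],"twist":0},{"jaw":0.8,"linear":[0,0,0],"twist":0},{"jaw":0.8,"linear":[0,0,0],"twist":0},{"jaw":0.8,"linear":[0,0,0],"twist":0},{"jaw":0.8,"linear":[0,0,0],"twist":0}]'
python3 - <<'E'
from h import *
c=cams.camera("wrist"); im=c["color"].astype(int); B,G,R=im[...,0],im[...,1],im[...,2]; cl=cloud(c)
m=(B>90)&(B-R>60); t=cl[m&(cl[...,2]>.178)&(cl[...,2]<.195)]; print(len(t),t.mean(0),cv2.minAreaRect(t[:,:2].astype(np.float32)*1e3))
m=(cl[...,0]>.46)&(cl[...,0]<.61)&(cl[...,2]>.12)&(cl[...,2]<.15)&(cl[...,1]<.04); t=cl[m];print(len(t),t.mean(0) if len(t) else 0)
cv2.imwrite("pics/f1.png",c["color"])
E
```

```text
time: 10.72
position: [0.5341, 0.1231, 0.2415]
tool_rot: [1.0, -0.001, -0.0, 0.0]
ft_force: [-0.3, -0.3, 0.8]
grip_width: 0.0696
grip_force: 0.0
1341 [0.53685132 0.11534493 0.18478234] ((535.4584350585938, 115.02508544921875), (43.67050552368164, 13.78308391571045), 0.03914163261651993)
1443 [ 0.53764906 -0.02284311  0.13341801]
```

View pics/f1.png

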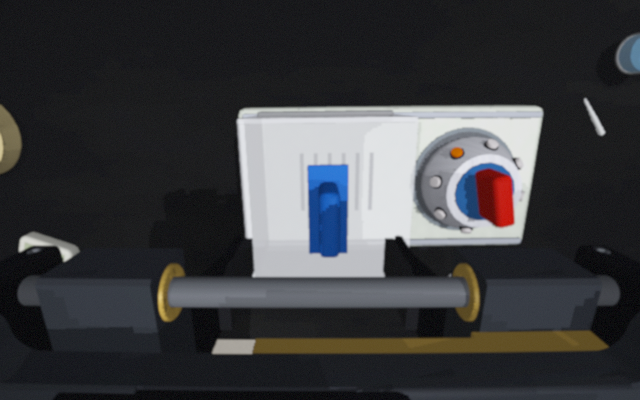

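The view shows the guard with the fin top at (328,185..255), and the rotor seated at right. I descend and grip the fin.

```bash
python3 -m pendant '[{"jaw":0.8,"linear":[0.14,0.8,0],"twist":0},{"jaw":0.8,"linear":[0,0,2],"twist":0},{"jaw":0.8,"linear":[0,0,2],"twist":0},{"jaw":0.8,"linear":[0,0,1.5],"twist":0},{"jaw":0.8,"linear":[0,0,1],"twist":0},{"jaw":0.8,"linear":[0,0,0],"twist":0},{"jaw":0.4,"linear":[0,0,0],"twist":0},{"jaw":0,"linear":[0,0,0],"twist":0},{"jaw":0,"linear":[0,0,0],"twist":0},{"jaw":0,"linear":[0,0,0],"twist":0},{"jaw":0,"linear":[0,0,0],"twist":0},{"jaw":0,"linear":[0,0,0],"twist":0}]' 20
python3 -m pendant '[{"jaw":0,"linear":[0,0,0],"twist":0},{"jaw":0,"linear":[0,0,0],"twist":0},{"jaw":0,"linear":[0,0,0],"twist":0},{"jaw":0,"linear":[0,0,0],"twist":0},{"jaw":0,"linear":[0,0,0],"twist":0},{"jaw":0,"linear":[0,0,0],"twist":0}]'
```

```text
time: 11.77
position: [0.5357, 0.1165, 0.1773]
tool_rot: [1.0, 0.0, 0.001, -0.0]
ft_force: [-0.2, -0.2, -0.4]
grip_width: 0.0375
grip_force: 0.0
time: 12.27
position: [0.5355, 0.1164, 0.1768]
tool_rot: [1.0, 0.0, -0.0, 0.0]
ft_force: [0.4, -1.0, 0.5]
grip_width: 0.0138
grip_force: 20.0
```

```bash
python3 -m pendant '[{"jaw":0,"linear":[0,0.5,0],"twist":0},{"jaw":0,"linear":[0,1,0],"twist":0},{"jaw":0,"linear":[0,1,0],"twist":0},{"jaw":0,"linear":[0,1,0],"twist":0},{"jaw":0,"linear":[0,1,0],"twist":0},{"jaw":0,"linear":[0,1,0],"twist":0},{"jaw":0,"linear":[0,1,0],"twist":0}]'
python3 -m pendant '[{"jaw":0,"linear":[0,1,0],"twist":0},{"jaw":0,"linear":[0,1,0],"twist":0},{"jaw":0,"linear":[0,1,0],"twist":0},{"jaw":0,"linear":[0,1,0],"twist":0},{"jaw":0,"linear":[0,1,0],"twist":0},{"jaw":0,"linear":[0,1,0],"twist":0},{"jaw":0,"linear":[0,0.5,0],"twist":0},{"jaw":0,"linear":[0,0.3,0],"twist":0},{"jaw":0,"linear":[0,0,0],"twist":0},{"jaw":0,"linear":[0,0,0],"twist":0}]'
```

```text
time: 12.85
position: [0.536, 0.0501, 0.1769]
tool_rot: [1.0, -0.0, 0.001, -0.0]
ft_force: [2.8, 3.3, -2.2]
grip_width: 0.0141
grip_force: 20.0
time: 13.68
position: [0.5366, -0.0184, 0.1769]
tool_rot: [1.0, -0.0, 0.001, 0.001]
ft_force: [4.9, -1.0, -3.6]
grip_width: 0.0141
grip_force: 20.0
```

```bash
python3 -m pendant '[{"jaw":0,"linear":[0,0.3,0],"twist":0},{"jaw":0,"linear":[0,0.2,0],"twist":0},{"jaw":0,"linear":[0,0.15,0],"twist":0},{"jaw":0,"linear":[0,0,0],"twist":0},{"jaw":0,"linear":[0,0,0],"twist":0}]'
python3 -m pendant '[{"jaw":0,"linear":[0,0.15,0],"twist":0},{"jaw":0,"linear":[0,0,0],"twist":0},{"jaw":0,"linear":[0,0,0],"twist":0}]'
```

```text
time: 14.1
position: [0.5367, -0.0241, 0.1768]
tool_rot: [1.0, -0.0, 0.001, 0.0]
ft_force: [5.3, 1.0, -3.5]
grip_width: 0.0133
grip_force: 20.0
time: 14.35
position: [0.5367, -0.0253, 0.1769]
tool_rot: [1.0, -0.0, 0.001, 0.0]
ft_force: [5.7, 2.0, -4.4]
grip_width: 0.0139
grip_force: 20.0
```

```bash
python3 -m pendant '[{"jaw":0,"linear":[0,0.15,0],"twist":0},{"jaw":0,"linear":[0,0.1,0],"twist":0},{"jaw":0,"linear":[0,0,0],"twist":0},{"jaw":0,"linear":[0,0,0],"twist":0}]'
python3 -m pendant '[{"jaw":0,"linear":[0,0.1,0],"twist":0},{"jaw":0,"linear":[0,0,0],"twist":0},{"jaw":0,"linear":[0,0,0],"twist":0}]'
```

```text
time: 14.68
position: [0.5367, -0.0254, 0.1769]
tool_rot: [1.0, -0.001, 0.002, -0.002]
ft_force: [7.6, 9.9, -3.7]
grip_width: 0.0142
grip_force: 20.0
time: 14.93
position: [0.5367, -0.0255, 0.1769]
tool_rot: [1.0, -0.001, 0.002, -0.003]
ft_force: [7.2, 12.0, -3.3]
grip_width: 0.0138
grip_force: 20.1
```

At the stop. Release and retreat.

```bash
python3 -m pendant '[{"jaw":0.3,"linear":[0,-0.1,0],"twist":0},{"jaw":0.6,"linear":[0,0,0],"twist":0},{"jaw":0.6,"linear":[0,0,0],"twist":0},{"jaw":0.6,"linear":[0,0,0],"twist":0},{"jaw":0.6,"linear":[0,0,0],"twist":0},{"jaw":0.6,"linear":[0,0,-1],"twist":0},{"jaw":0.6,"linear":[0,0,-3],"twist":0},{"jaw":0.6,"linear":[0,0,-4],"twist":0},{"jaw":0.6,"linear":[-3,0,-2],"twist":0},{"jaw":0.6,"linear":[-3,0,0],"twist":0},{"jaw":0.6,"linear":[0,0,0],"twist":0},{"jaw":0.6,"linear":[0,0,0],"twist":0}]'
python3 - <<'E'
from h import *
c=cams.camera("wrist"); im=c["color"].astype(int); B,G,R=im[...,0],im[...,1],im[...,2]; cl=cloud(c)
m=(B>90)&(B-R>60); t=cl[m&(cl[...,2]>.178)&(cl[...,2]<.195)]; print(len(t),cv2.minAreaRect(t[:,:2].astype(np.float32)*1e3))
cv2.imwrite("pics/e1.png",c["color"])
E
```

```text
time: 15.93
position: [0.474, -0.027, 0.2779]
tool_rot: [1.0, -0.0, 0.0, 0.0]
ft_force: [0.6, 0.0, 0.2]
grip_width: 0.0521
grip_force: 0.0
1237 ((535.6857299804688, -25.682905197143555), (45.39095687866211, 13.451387405395508), 0.3345046043395996)
```

View pics/e1.png

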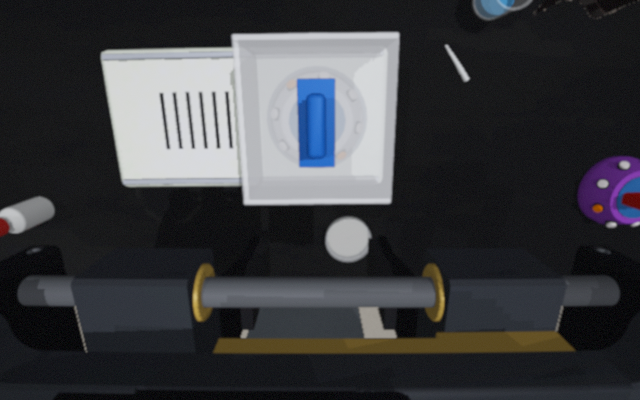

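The guard covers the rotor with its fin at (316,122), over the drive axis (y = -0.0257 against -0.0258). The rotor shows through underneath and the bystanders still stand.

```bash
python3 -c "
from rig import robot
print(robot.hand_in())"
```

```text
the job is handed in; nothing more can be done
None
```

The rotor is home on the drive, the guard is closed over it to its stop, the beaker, dish and bottle were left alone, and the job is handed in at about 16 s.

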